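Weigh the middle-size jars for the larder stock-take

TASK

Stand every middle-size jar (there are three or four of them; leave the smaller and the larger ones where they are) upright on the counter scale's steel platform, then turn the console's dial clockwise past its click to unlock the scale, and with it unlocked press the plunger right down to its stop to record the weight. Then turn the dial back past its click to locked, and only after that take the jars off and stand them on the wooden board, upright and let go. Don't disturb the other jars or the pepper mill.

Things in the scene. Friction and masses are not known exactly. Their poses are not given: they have to be found in the camera images.
- jar_m1: glass jar of pale beans with a flat wooden lid, upright cylinder; origin at the centre of its underside, z up. MIDDLE size: 60 mm diameter, 85 mm tall (straight glass to 67 mm, lid 58 mm across above), about 0.3 kg, heavy at the bottom. May be absent (None from the start).
- jar_m2: glass jar of pale beans with a flat wooden lid, upright cylinder; origin at the centre of its underside, z up. MIDDLE size: 60 mm diameter, 85 mm tall (straight glass to 67 mm, lid 58 mm across above), about 0.3 kg, heavy at the bottom. May be absent (None from the start).
- jar_m3: glass jar of pale beans with a flat wooden lid, upright cylinder; origin at the centre of its underside, z up. MIDDLE size: 60 mm diameter, 85 mm tall (straight glass to 67 mm, lid 58 mm across above), about 0.3 kg, heavy at the bottom. May be absent (None from the start).
- jar_m4: glass jar of pale beans with a flat wooden lid, upright cylinder; origin at the centre of its underside, z up. MIDDLE size: 60 mm diameter, 85 mm tall (straight glass to 67 mm, lid 58 mm across above), about 0.3 kg, heavy at the bottom. May be absent (None from the start).
- jar_s1: glass jar of pale beans with a flat wooden lid, upright cylinder; origin at the centre of its underside, z up. SMALL: 45 mm diameter, 62 mm tall. Not to be moved.
- jar_s2: glass jar of pale beans with a flat wooden lid, upright cylinder; origin at the centre of its underside, z up. SMALL: 45 mm diameter, 62 mm tall. Not to be moved.
- jar_l1: glass jar of pale beans with a flat wooden lid, upright cylinder; origin at the centre of its underside, z up. LARGE: 74 mm diameter, 104 mm tall. Not to be moved.
- mill: wooden pepper mill standing near the jars, at most 48 mm diameter, 108 mm tall; origin at the centre of its underside. Not to be moved.
- scale: counter scale: a flat steel platform, fixed, 180 mm (its x) by 360 mm (its y), top 28 mm above the worktop, no rim; origin under its centre on the worktop, z up. Takes four jars in a row along its y.
- board: flat oak board, fixed, 220 mm (its x) by 240 mm (its y), 10 mm thick; origin under its centre on the worktop, z up.
- console: grey scale console box, fixed, 150 mm (its x) by 230 mm (its y) by 60 mm high, at one side of the table (the board is at the other; sides vary); origin under its centre, z up. On its top, 110 mm apart, are the dial (at its x 0, y -55 mm) and the plunger (at its x 0, y +55 mm).
- dial (a joint): angle of the dial (rad), vertical axis; 0 = locked (bar along the console's x), grows CLOCKWISE seen from above to its end stop at 1.4 = unlocked. An over-centre spring gives the click at 0.8: below 0.8 it springs back to 0, above it snaps on to 1.4. About 0.2 N m at most to turn either way.
- dial_grip (a point): point on the dial's axis at the height to grip; it turns with the dial, its x axis lies along the grip bar. Bar 62 mm long, 16 mm thick, top 12 mm above this point, and it stands on a flat 60 mm disc whose top is 25 mm below; console top is 30 mm below this point.
- plunger (a joint): travel of the plunger (m): 0 = up, 0.016 = pressed to its stop; spring 3 N at the start, 7 N at the stop; rises by itself when let go.
- plunger_top (a point): centre of the top face of the plunger's round black head, 42 mm diameter; 48 mm above the console's top when up. It moves down with the plunger.

How it is judged:
By the outcome, as a careful person would: the job done as asked, in the order asked, and still so for the second after the job is handed in, with the robot touching nothing.
Of jar_m1, jar_m2, jar_m3, jar_m4 only 3 to 4 are there at a start; the rules pass over those that are not, and their reading is None.
At some moment in a run one of jar_m1, jar_m2, jar_m3, jar_m4 may be knocked a few centimetres aside while the robot is not near it.
It also fails if it takes over 210 s, if anything falls off the work surface, if the arm or the gripper's body presses on something with over 40 N, if the wrist force passes 120 N, or if a joint passes its speed limit or range.

ROBOT

A 6-joint arm with a two-finger parallel gripper is mounted at the origin on the work surface. World frame = base frame: x ahead of the robot, y to its left, z up, the work surface at z = 0. Lengths are in mm, angles in degrees, forces in N, time in s.
With the tool pointing down it reaches from about 350 to 850 mm from the base axis. Payload 8.1 kg.
Tool frame: the origin (TCP) lies on the centre line of the jaws, within the pads' length; the fingertips stand 14 mm ahead of it and the grasp point (between the pads) lies 5 mm behind it; z points along the fingers, y is the line along which they close (so a half turn about z gives the same grasp; the last joint's range is limited). The gripper opens to 85 mm and grips with 20 to 120 N. Pads are 22 mm wide; open, the fingers measure 114 mm over their backs; the gripper's body (76 mm by 85 mm) begins 54 mm behind the grasp point. The pads swing forward as they close: fully open they stand 13 mm farther back than shut.
Start: joints at [69.591, 7.471, 85.268, -0, 87.261, -4.893], TCP at [160.479, 578.145, 245.292] pointing down, gripper open.
Joint ranges: [-169.43, 169.43], [-51.17, 129.36], [1.28, 143.12], [-76.62, 256.62], [0, 156.53], [-152.29, 152.29]. Speed limits (degrees/s): [136.94, 136.94, 159.86, 180, 180, 180].

INTERFACE

Orientations are given as [roll, pitch, yaw] about the fixed x, y, z axes, in that order (R = Rz(yaw) Ry(pitch) Rx(roll)).
In Python, from bench import sense, snapshot, camera_info, hand_in gives the robot as it stands. The module is installed in compiled form; this text tells all that it offers.
- The arm moves only by the tool apply_moves, never from a script. Its argument "deltas" is a list of rows, each a list of 7 numbers: the shift along the tool's x, y, z scaled (see below), then the turn, a rotation vector about the tool's x, y, z scaled (see below), then the opening, from 0 (shut) to 1 (fully open). In form: [[dx, dy, dz, ax, ay, az, claw], ...]. A call has 1 to 8 rows; each row shifts and turns the commanded pose from where the row before left it, along the tool's axes as they then stand; what a row does not reach is not made up. The controller multiplies each number of a shift by 0.03 m and each number of a turn by 0.08 rad. A row lasts 1/8 s, in which the tool goes at most 62.5 mm and 10.7 degrees, less where a joint would pass 70% of its speed; a pose out of reach is approached as far as the arm can. A call with a number of a shift or a turn outside -1 to 1 is refused whole. A call with a gripper value outside its range is refused whole. The fingers move at their own pace and stop on an object; "grip_force" is the grip in N (left out, the last holds). Time passes only in rows, so rows that do not move let the fingers close. It gives the time, the measured TCP pose, the force, the opening and the grip force at its end, in the units of the state.
- sense(): the state, without advancing time (a new reading comes with each control period).
- snapshot(name): name is "scene" or "top" or "wrist"; returns the picture (420x560x3 uint8, red, green, blue); there is no depth.
- camera_info(name): a dict with "vertical_fov" (degrees; the focal length in pixels is half the picture's height over the tangent of half this angle, whatever the lens; pixels are square), "cx", "cy" (the principal point, pixels), "k1" (the pictures are not rectified: a ray, as slopes to the right and down, at radius r is drawn at 1 + k1 r^2 times it, then the intrinsics apply), "origin" and "rotation" of the camera in the world; the wrist camera has in their place "tool_from_camera" (4x4, takes a point from camera to tool coordinates, whose origin is the TCP and whose axes are the flange's). Camera axes: x right, y up, looking along -z (the intrinsics and any distortion apply to the point x, -y, -z); pixel columns grow to the right and rows downward; lengths in mm; the calibration is good to about 2 mm. A picture is of the moment at which its call begins: read the wrist's pose just before it. camera_info takes no time and is no camera call.
- hand_in(): hands the job in; it is judged then, once.
The state is a dict: "time": time; "joint_pos": joint angles; "qd": joint speeds; "joint_efforts": joint torques, N m; "tool_pos": TCP position; "tcp_rot": TCP orientation; "ft_force": force on the tool from outside, world axes, zero at the start; "wrist_torque": the same for the moment, N m; "finger_gap": finger opening in mm; "grip_force": force on a finger pad.
Only numpy, scipy, OpenCV 4.12 (cv2) and the standard library are available. Lean on these libraries where they do the work, as an engineer would, in place of code of your own. Each camera call takes 0.05 s, during which the arm holds its last target. There are 200 camera calls.

## Working session

There is one attempt and no reset: what is moved stays moved. The work goes in short steps, Python scripts to look and compute and a tool call to move; the robot and the scene stay as the last step left them, time stands still between calls to the robot, and variables do not carry over. Pictures are saved under pics/ and viewed, at most 14 in all, crops included, and the job is handed in when it is done.

Besides the shell and the picture viewer there is one more tool, called after "Request:" as name([rows], argument=value, ...), one row to a line, values as JSON. apply_moves: Moves the arm, as the interface text tells. Its arguments: {"type":"object","properties":{"deltas":{"type":"array"},"grip_force":{"type":"number"}},"required":["deltas"]}

```bash
mkdir -p pics; cat > h.py <<'E'
import numpy as np, cv2
from bench import sense, snapshot, camera_info
def save(n,f):
    im=snapshot(n); cv2.imwrite('pics/'+f,im[:,:,::-1]); return im
def pix2(name,u,v,z,ci=None,T=None):
    ci=ci or camera_info(name); f=210/np.tan(np.radians(ci['vertical_fov'])/2)
    d=np.array([(u-ci['cx'])/f,(v-ci['cy'])/f]); s=d.copy()
    for _ in range(20): s=d/(1+ci['k1']*(s@s))
    R=np.array(ci['rotation']);o=np.array(ci['origin'])
    r=R@np.array([s[0],-s[1],-1]); return o+r*(z-o[2])/r[2]
def proj(name,P):
    ci=camera_info(name); f=210/np.tan(np.radians(ci['vertical_fov'])/2)
    p=np.array(ci['rotation']).T@(np.array(P,float)-ci['origin']); s=np.array([p[0],-p[1]])/-p[2]
    s=s*(1+ci['k1']*(s@s)); return np.array([ci['cx'],ci['cy']])+f*s
E
python3 - <<'E'
from h import *
save('top','t0.png');save('scene','s0.png')
for n in('top','scene','wrist'):print(camera_info(n))
print(sense())
E
```

```text
{'vertical_fov': 46.50845260089874, 'cx': 281.06209617595766, 'cy': 204.3314267036826, 'k1': -0.016816406603094164, 'origin': array([ 372.29082077,   13.15796092, 1239.19254365]), 'rotation': array([  6.18442738,  -0.89146162, -90.33973134])}
{'vertical_fov': 51.4264528026476, 'cx': 285.0854027423764, 'cy': 210.11858814647897, 'k1': -0.052101426871871075, 'origin': array([931.96016332, 403.34668553, 961.14035596]), 'rotation': array([ 34.90693866,   0.17974708, 132.94452605])}
{'vertical_fov': 62.79762212083226, 'cx': 286.1005918613258, 'cy': 206.743666142691, 'k1': -0.08704669683152037, 'tool_from_camera': array([[-3.25275399e-04,  9.62783592e-01,  2.70273287e-01,
         6.91431173e+01],
       [ 9.99999942e-01,  2.85837347e-04,  1.85278660e-04,
        -1.06544761e+00],
       [ 1.01129054e-04,  2.70273332e-01, -9.62783629e-01,
        -1.28120561e+02],
       [ 0.00000000e+00,  0.00000000e+00,  0.00000000e+00,
         1.00000000e+00]])}
{'time': 0.1, 'joint_pos': array([ 6.95912701e+01,  7.51218457e+00,  8.53236604e+01, -4.84478837e-04,
        8.72607409e+01, -4.89615532e+00]), 'qd': array([ 0.11458593,  0.00744153, -0.14665106, -0.03678315,  0.00185638,
       -0.0260058 ]), 'joint_efforts': array([ 1.34085665e-03, -5.70948100e+01, -5.01943767e+01, -1.14353211e-04,
        8.08986370e-03, -3.35426193e-05]), 'tool_pos': array([160.3174096 , 577.69590281, 244.32872198]), 'tcp_rot': array([-1.79903725e+02, -7.76148717e-03,  1.64487442e+02]), 'ft_force': array([-0.03207001,  0.82754526,  0.77685591]), 'wrist_torque': array([ 0.00703092, -0.02350725,  0.04439865]), 'grip_force': 0.0, 'finger_gap': 85.11086980387458}
```

View pics/t0.png

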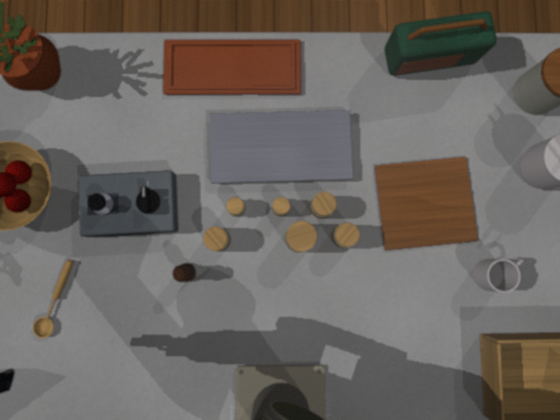

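View pics/s0.png

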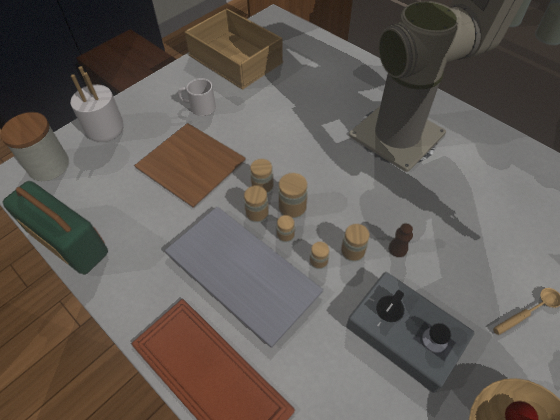

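The top view shows three middle jars with lids near (323,204), (216,238) and (346,235). The small jars are at (235,205) and (281,205), the large one at (301,236) and the mill at (184,272). The console is on the left with its dial near (147,200) and plunger near (100,203). The scale is centred near (281,146) and the board near (426,203).

```bash
sed -i "s/R=np.array(ci\['rotation'\])/R=RR(ci)/; s/np.array(ci\['rotation'\]).T/RR(ci).T/" h.py; cat >> h.py <<'E'
from scipy.spatial.transform import Rotation as Ro
def RR(ci): return Ro.from_euler('xyz',ci['rotation'],degrees=True).as_matrix()
def lids(im):
    hsv=cv2.cvtColor(im,cv2.COLOR_RGB2HSV)
    m=cv2.inRange(hsv,(10,80,105),(28,255,255))
    m=cv2.morphologyEx(m,cv2.MORPH_CLOSE,np.ones((3,3)))
    n,l,s,c=cv2.connectedComponentsWithStats(m)
    return [(c[i],s[i]) for i in range(1,n) if s[i][4]>60]
E
python3 - <<'E'
from h import *
im=cv2.imread('pics/t0.png')[:,:,::-1].copy()
for c,s in lids(im):
    if 190<c[0]<370 and 180<c[1]<260: print(c.round(1),s[:5],[pix2('top',*c,z)[:2].round(1) for z in (62,85,104)])
for n,uv,z in [('dial',(148,200),97-5),('plunger',(97,203),108)]: print(n,pix2('top',*uv,z).round(1))
def quad(poly,z,n):
    for p in poly: print(n,pix2('top',*p,z).round(1))
hsv=cv2.cvtColor(im,cv2.COLOR_RGB2HSV)
for n,seed,z in [('scale',(281,130),28),('board',(425,205),10),('console',(125,225),60)]:
    b=cv2.bilateralFilter(im,9,40,9); mk=np.zeros((422,562),np.uint8)
    cv2.floodFill(b,mk,seed,0,(6,)*3,(6,)*3,4|cv2.FLOODFILL_MASK_ONLY|(255<<8)|cv2.FLOODFILL_FIXED_RANGE*0)
    k=mk[1:-1,1:-1]; cs,_=cv2.findContours(k,cv2.RETR_EXTERNAL,cv2.CHAIN_APPROX_NONE); c=max(cs,key=cv2.contourArea)
    w=np.array([pix2('top',*p[0],z)[:2] for p in c],np.float32); print(n,cv2.minAreaRect(w))
a=im[150:290,60:240,::-1]; cv2.imwrite('pics/c1.png',cv2.resize(a,None,fx=4,fy=4,interpolation=cv2.INTER_CUBIC))
E
```

```text
[323.7 203.2] [312 192  24  23 441] [array([ 502. , -109.5]), array([ 499.5, -107.1]), array([ 497.4, -105.1])]
[280.9 205.4] [273 197  17  17 234] [array([497.2,  -5.5]), array([494.8,  -5.1]), array([492.8,  -4.8])]
[234.8 205.4] [227 198  17  17 228] [array([497.5, 106. ]), array([495.1, 104.2]), array([493.1, 102.7])]
[301.  235.9] [286 221  31  31 736] [array([423. , -53.5]), array([422. , -52.2]), array([421.2, -51.1])]
[346.7 234.3] [335 223  24  24 457] [array([ 426.2, -163.8]), array([ 425.2, -160.4]), array([ 424.3, -157.5])]
[214.9 238.2] [204 227  23  24 435] [array([418.5, 153.5]), array([417.6, 150.8]), array([416.9, 148.5])]
dial [508.1 308.1  92. ]
plunger [499.7 422.1 108. ]Traceback (most recent call last):
  File "<stdin>", line 13, in <module>
  File "h.py", line 6, in pix2
    ci=ci or camera_info(name); f=210/np.tan(np.radians(ci['vertical_fov'])/2)
             ~~~~~~~~~~~^^^^^^
ValueError: time passes only in moves, steps and waits
```

```bash
cat >> h.py <<'E'
_ci=camera_info; _c={}
def camera_info(n):
    if n not in _c:_c[n]=_ci(n)
    return _c[n]
E
python3 - <<'E'
from h import *
im=cv2.imread('pics/t0.png')[:,:,::-1].copy()
for n,seed,z in [('scale',(281,130),28),('board',(425,205),10),('console',(125,225),60)]:
    b=cv2.bilateralFilter(im,9,40,9); mk=np.zeros((422,562),np.uint8)
    cv2.floodFill(b,mk,seed,0,(5,)*3,(5,)*3,4|cv2.FLOODFILL_MASK_ONLY|(255<<8))
    k=mk[1:-1,1:-1]; cs,_=cv2.findContours(k,cv2.RETR_EXTERNAL,cv2.CHAIN_APPROX_NONE); c=max(cs,key=cv2.contourArea)
    w=np.array([pix2('top',*p[0],z)[:2] for p in c],np.float32); print(n,cv2.minAreaRect(w))
# scene-camera lid check
s=cv2.imread('pics/s0.png')[:,:,::-1].copy()
for P in [(499.5,-107.1,85),(425.2,-160.4,85),(417.6,150.8,85),(421.2,-51.1,104)]: print('proj scene',proj('scene',P).round(1))
for uv in [(262,167),(256,195),(356,234)]: print(uv,pix2('scene',*uv,85).round(1))
for uv,z in [((146,185),102),((148,212),92)]: print(uv,pix2('top',*uv,z).round(1))
a=im[150:290,60:240,::-1]; cv2.imwrite('pics/c1.png',cv2.resize(a,None,fx=4,fy=4,interpolation=cv2.INTER_CUBIC))
E
```

```text
scale ((466.30474853515625, -16.2623291015625), (973.8280639648438, 1453.897705078125), 0.1221526488661766)
board ((509.0242614746094, -374.68780517578125), (219.38394165039062, 246.47369384765625), 5.125730514526367)
console ((526.4635009765625, 466.713623046875), (463.7106628417969, 204.1536865234375), 81.89705657958984)
proj scene [254.8 192.9]
proj scene [260.6 165.5]
proj scene [356.1 231.7]
proj scene [292.3 182.2]
(262, 167) [ 426.3 -154.1   85. ]
(256, 195) [ 502.1 -100.3   85. ]
(356, 234) [422.8 154.5  85. ]
(146, 185) [542.3 311.1 102. ]
(148, 212) [479.7 307.5  92. ]
```

View pics/c1.png

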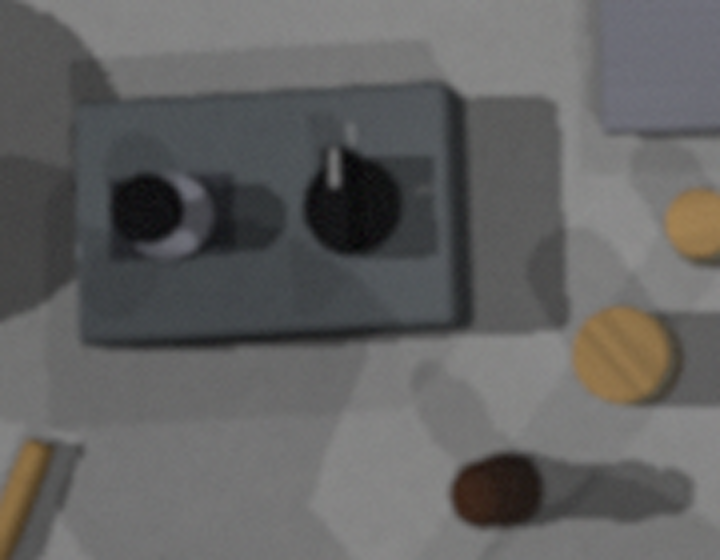

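The crop shows the plunger head at crop (148,208) and the dial at (352,203), with its white pointer towards +x. The console's corners are at about (78,105), (445,85), (462,325) and (85,340).

```bash
python3 - <<'E'
from h import *
def rep(n,px,z):
    w=np.array([pix2('top',*p,z)[:2] for p in px]); print(n,w.round(0).tolist(),w.mean(0).round(1), cv2.minAreaRect(w.astype(np.float32)))
rep('console',[(79.5,176),(171.5,171.5),(174.5,231),(81.2,234)],60)
rep('scale',[(209,112),(350,109),(352,180),(211,183)],28)
rep('board',[(376,166),(465,157.5),(477,240),(386,249)],10)
print('plunger',pix2('top',60+148/4,150+208/4,108),'disc',pix2('top',60+352/4,150+203/4,66),'barwhite',pix2('top',60+335/4,150+165/4,102))
print('mill',pix2('top',60+500/4,150+492/4,90))
for P in [(500,308,60),(500,418,108)]:print(proj('scene',P))
print(pix2('scene',439,333,108),pix2('scene',390,309,66))
for uv in [(204,113),(322,290),(271,340),(163,247)]: print('sc scale',pix2('scene',*uv,28))
E
```

```text
console [[571.0, 484.0], [582.0, 261.0], [436.0, 251.0], [430.0, 475.0]] [505.  367.7] ((503.95703125, 367.63958740234375), (145.44747924804688, 226.95309448242188), 2.6193699836730957)
scale [[740.0, 175.0], [748.0, -184.0], [564.0, -185.0], [558.0, 168.0]] [652.5  -6.4] ((652.2667236328125, -6.2869415283203125), (183.51023864746094, 359.5106201171875), 1.1860625743865967)
board [[603.0, -251.0], [625.0, -482.0], [412.0, -503.0], [391.0, -270.0]] [ 507.9 -376.3] ((507.93524169921875, -376.5957946777344), (213.4654541015625, 233.44772338867188), 5.278433799743652)
plunger [502.03288457 422.176011   108.        ] disc [509.36394115 314.7737103   66.        ] barwhite [527.58529047 315.97545639 102.        ]
mill [337.06074525 218.89501092  90.        ]
[388.17394617 302.03507776]
[437.01846285 326.91413826]
[508.19451409 427.8213029  108.        ] [513.43128639 321.01526583  66.        ]
sc scale [ 359.16658767 -478.056476     28.        ]
sc scale [564.39755113 174.11122862  28.        ]
sc scale [729.53529577 169.21353481  28.        ]
sc scale [ 744.3834451  -188.32582896   28.        ]
```

Request:
apply_moves([
  [0,-1,0,0,0,-0.85,1],
  [0,-1,0,0,0,-0.85,1],
  [0,-1,0,0,0,-0.85,1],
  [0,-1,0,0,0,-0.85,1],
])

```text
time: 0.6
tool_pos: [140.0, 459.0, 244.8]
tcp_rot: [-180.0, -0.0, -179.8]
ft_force: [0.3, 0.2, 0.6]
finger_gap: 85.3
grip_force: 0.0
```

Request:
apply_moves([
  [-1,-1,0,0,0,0,1],
  [-1,-1,0,0,0,0,1],
  [-1,-1,0,0,0,0,1],
  [-1,-1,0,0,0,0,1],
  [-1,-1,0,0,0,0,1],
  [-1,-1,0,0,0,0,1],
  [-1,-1,0,0,0,0,1],
  [-1,-1,0,0,0,0,1],
])

```text
time: 1.6
tool_pos: [381.3, 219.3, 245.0]
tcp_rot: [-180.0, -0.0, -179.9]
ft_force: [0.3, 0.3, -0.7]
finger_gap: 85.6
grip_force: 0.0
```

Request:
apply_moves([
  [-1,-1,0,0,0,0,1],
  [-1,-1,0,0,0,0,1],
  [-1,-1,0,0,0,0,1],
  [-1,-1,0,0,0,0,1],
  [0,-1,0,0,0,0,1],
  [0,-1,0,0,0,0,1],
  [0,-1,0,0,0,0,1],
  [0,-1,0,0,0,0,1],
])

```text
time: 2.6
tool_pos: [500.6, -20.3, 244.8]
tcp_rot: [180.0, -0.0, -179.9]
ft_force: [-0.1, 0.5, 0.3]
finger_gap: 85.4
grip_force: 0.0
```

Request:
apply_moves([
  [0,-1,0,0,0,0,1],
  [0,-1,0,0,0,0,1],
  [0,-0.8,0,0,0,0,1],
  [0,0,0,0,0,0,1],
])

```text
time: 3.1
tool_pos: [500.7, -104.7, 244.8]
tcp_rot: [180.0, -0.1, 179.9]
ft_force: [-0.4, 1.5, -0.1]
finger_gap: 85.4
grip_force: 0.0
```

```bash
cat >> h.py <<'E'
def wray(u,v,z,st):
    ci=camera_info('wrist'); f=210/np.tan(np.radians(ci['vertical_fov'])/2)
    d=np.array([(u-ci['cx'])/f,(v-ci['cy'])/f]); s=d.copy()
    for _ in range(20): s=d/(1+ci['k1']*(s@s))
    T=np.eye(4);T[:3,:3]=Ro.from_euler('xyz',st['tcp_rot'],degrees=True).as_matrix();T[:3,3]=st['tool_pos']
    T=T@ci['tool_from_camera']; o=T[:3,3]; r=T[:3,:3]@np.array([s[0],-s[1],-1]); return o+r*(z-o[2])/r[2]
E
python3 - <<'E'
from h import *
st=sense(); im=save('wrist','w1.png'); print(st['tool_pos'],st['tcp_rot'])
for c,s in lids(im): print(c.round(1),s[:5],[wray(*c,z,st)[:2].round(1) for z in (62,85,104)])
E
```

```text
[ 500.66291546 -104.65273327  244.77205434] [ 1.79999303e+02 -5.63424447e-02  1.79934348e+02]
[356.1  96.6] [ 310   49   93   96 6905] [array([418.8, -44.4]), array([419.7, -48.9]), array([420.5, -52.6])]
[218.2 103. ] [ 184   68   70   71 3901] [array([ 424. , -164.8]), array([ 424.5, -160.4]), array([ 425. , -156.8])]
[ 74.6 179.5] [    0    70   167   208 28671] [array([ 491.2, -306.8]), array([ 486.7, -291.9]), array([ 483.1, -279.6])]
[553.7 100.4] [543  74  17  53 446] [array([416.7, 141.8]), array([417.8, 123.5]), array([418.7, 108.4])]
[294.7 154.5] [277 150  32  14  85] [array([469.5, -97.7]), array([466.6, -98.3]), array([464.3, -98.8])]
[283.4 190.8] [ 251  159   66   65 3311] [array([ 503., -108.]), array([ 497.7, -107.8]), array([ 493.3, -107.7])]
[391.7 183.8] [ 368  161   47   46 1580] [array([496.4,  -7.4]), array([491.5, -14.7]), array([487.6, -20.7])]
[502.4 183.9] [ 479  163   48   44 1603] [array([495.9, 101.4]), array([491.2,  86.1]), array([487.2,  73.5])]
```

View pics/w1.png

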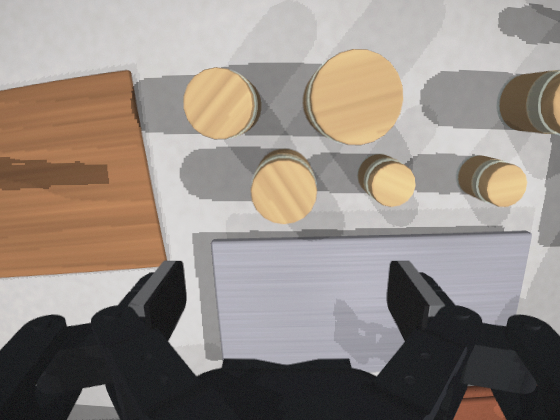

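The wrist view shows m1's lid at (283,191), m2's at (218,103), the large jar's at (356,97) and the small jars' at (392,184) and (502,184). It agrees with the top camera, so I'll grasp m1.

Request:
apply_moves([
  [0.04,-0.09,1,0,0,0,1],
  [0,0,1,0,0,0,1],
  [0,0,1,0,0,0,1],
  [0,0,1,0,0,0,1],
  [0,0,1,0,0,0,1],
  [0,0,0.9,0,0,0,1],
  [0,0,0.5,0,0,0,1],
  [0,0,0,0,0,0,1],
], grip_force=40)

```text
time: 4.15
tool_pos: [499.0, -105.2, 52.3]
tcp_rot: [179.9, -0.1, -179.9]
ft_force: [-0.0, -0.2, 0.4]
finger_gap: 85.3
grip_force: 0.0
```

Request:
apply_moves([
  [0,0,0,0,0,0,0],
  [0,0,0,0,0,0,0],
  [0,0,0,0,0,0,0],
  [0,0,0,0,0,0,0],
  [0,0,0,0,0,0,0],
  [0,0,0,0,0,0,0],
])

```text
time: 4.9
tool_pos: [501.1, -106.5, 55.0]
tcp_rot: [-180.0, 0.2, -179.9]
ft_force: [-1.3, -0.4, 6.1]
finger_gap: 58.6
grip_force: 43.6
```

Request:
apply_moves([
  [0,0,-0.6,0,0,0,0],
  [0,0,-1,0,0,0,0],
  [-0.5,0,-0.7,0,0,0,0],
  [-1,-0.2,0,0,0,0,0],
  [-1,-0.25,0,0,0,0,0],
  [-1,0,0,0,0,0,0],
  [-1,0,0,0,0,0,0],
  [-0.5,0,0,0,0,0,0],
])

```text
time: 5.9
tool_pos: [651.1, -119.3, 123.1]
tcp_rot: [-180.0, 0.0, -179.9]
ft_force: [0.2, 0.8, -3.6]
finger_gap: 58.9
grip_force: 44.5
```

Request:
apply_moves([
  [0,0,0,0,0,0,0],
  [0,0,0.7,0,0,0,0],
])

```text
time: 6.15
tool_pos: [651.0, -119.8, 103.2]
tcp_rot: [-179.9, 0.2, -179.9]
ft_force: [0.6, -0.2, -4.3]
finger_gap: 58.7
grip_force: 44.6
```

Request:
apply_moves([
  [0,0,0.4,0,0,0,0],
  [0,0,0.1,0,0,0,0],
  [0,0,0,0,0,0,0],
])

```text
time: 6.52
tool_pos: [649.3, -119.3, 85.8]
tcp_rot: [180.0, -0.1, -179.9]
ft_force: [-0.0, -0.6, -3.2]
finger_gap: 58.7
grip_force: 44.6
```

Request:
apply_moves([
  [0,0,0.1,0,0,0,0],
  [0,0,0,0,0,0,0],
])

```text
time: 6.78
tool_pos: [650.0, -119.4, 83.6]
tcp_rot: [-180.0, 0.0, -179.9]
ft_force: [-0.3, 0.4, -2.7]
finger_gap: 58.7
grip_force: 44.6
```

Request:
apply_moves([
  [0,0,0.07,0,0,0,0],
  [0,0,0,0,0,0,0],
])

```text
time: 7.02
tool_pos: [650.4, -119.5, 83.1]
tcp_rot: [-180.0, 0.1, -179.9]
ft_force: [-5.7, 1.2, 6.4]
finger_gap: 58.8
grip_force: 45.4
```

Request:
apply_moves([
  [0,0,0,0,0,0,1],
  [0,0,0,0,0,0,1],
  [0,0,0,0,0,0,1],
  [0,0,0,0,0,0,1],
  [0,0,-1,0,0,0,1],
  [0,0,-1,0,0,0,1],
  [0,0,-1,0,0,0,1],
  [0.3,0,-1,0,0,0,1],
])

```text
time: 8.02
tool_pos: [641.0, -119.4, 202.1]
tcp_rot: [-180.0, 0.0, -179.9]
ft_force: [0.2, -0.9, 1.1]
finger_gap: 85.3
grip_force: 0.0
```

Request:
apply_moves([
  [1,-0.2,0,0,0,0,1],
  [1,-0.2,0,0,0,0,1],
  [1,-0.2,0,0,0,0,1],
  [1,-0.2,0,0,0,0,1],
  [1,-0.2,0,0,0,0,1],
  [1,-0.2,0,0,0,0,1],
  [1,-0.2,0,0,0,0,1],
  [0.2,0,0,0,0,0,1],
])

```text
time: 9.02
tool_pos: [423.9, -162.0, 201.3]
tcp_rot: [-180.0, 0.0, 180.0]
ft_force: [0.5, 0.1, -0.5]
finger_gap: 84.9
grip_force: 0.0
```

```bash
cat > chk.py <<'E'
from h import *
im=snapshot('top')
for c,s in lids(im):
    if 190<c[0]<480 and 90<c[1]<260:
        h=62 if s[4]<300 else 85 if s[4]<600 else 104; print(c.round(0),s[4],h,[pix2('top',*c,h+b)[:2].round(1).tolist() for b in (0,28)])
st=sense(); im=snapshot('wrist'); print(st['tool_pos'].round(1))
for c,s in lids(im): print('w',c.round(0),s[:5],[wray(*c,z,st)[:2].round(1).tolist() for z in (62,85,104)])
E
python3 chk.py
```

```text
[329. 139.] 440 85 [[655.4, -122.8], [648.6, -119.5]]
[436. 181.] 2990 104 [[548.4, -372.2], [544.1, -362.6]]
[235. 205.] 230 62 [[497.6, 106.0], [494.6, 103.8]]
[281. 205.] 232 62 [[497.1, -5.6], [494.1, -5.2]]
[301. 236.] 733 104 [[421.1, -51.1], [419.9, -49.5]]
[215. 238.] 441 85 [[417.6, 150.6], [416.5, 147.3]]
[ 424.2 -161.8  201.4]
w [ 96. 239.] [    0   148   212   199 28121] [[458.9, -325.5], [450.0, -311.5], [442.6, -299.9]]
w [441. 207.] [ 390  158  103  100 7913] [[429.8, -35.3], [423.4, -46.2], [418.0, -55.3]]
w [288. 205.] [ 250  168   76   76 4461] [[428.8, -161.5], [422.5, -161.6], [417.2, -161.7]]
w [461. 278.] [ 434  253   51   47 1599] [[495.1, -8.5], [483.0, -21.7], [473.1, -32.7]]
w [554. 272.] [545 253  15  40 407] [[491.8, 81.7], [480.0, 60.7], [470.2, 43.3]]
```

Request:
apply_moves([
  [0,0,1,0,0,0,1],
  [0,0,1,0,0,0,1],
  [0,0,1,0,0,0,1],
  [0,0,1,0,0,0,1],
  [0,0,0.9,0,0,0,1],
  [0,0,0,0,0,0,1],
  [0,0,0,0,0,0,0],
  [0,0,0,0,0,0,0],
])

```text
time: 10.12
tool_pos: [426.5, -162.1, 56.1]
tcp_rot: [-179.9, 0.2, -179.9]
ft_force: [1.0, -0.8, 0.1]
finger_gap: 58.8
grip_force: 43.5
```

Request:
apply_moves([
  [0,0,0,0,0,0,0],
  [0,0,0,0,0,0,0],
  [0,0,0,0,0,0,0],
  [0,0,0,0,0,0,0],
  [0,0,-0.6,0,0,0,0],
  [0,0,-1,0,0,0,0],
])

```text
time: 10.88
tool_pos: [423.6, -161.1, 101.6]
tcp_rot: [179.9, -0.2, -179.9]
ft_force: [0.5, -0.6, -3.7]
finger_gap: 58.6
grip_force: 44.3
```

Request:
apply_moves([
  [0,0,-1,0,0,0,0],
  [0,0,-1,0,0,0,0],
  [-0.5,0.2,-1,0,0,0,0],
  [-1,0.7,0,0,0,0,0],
  [-1,0.7,0,0,0,0,0],
  [-1,0.7,0,0,0,0,0],
  [-1,0.7,0,0,0,0,0],
  [-1,0.7,0,0,0,0,0],
])

```text
time: 11.88
tool_pos: [590.4, -49.7, 191.9]
tcp_rot: [-180.0, -0.0, -179.9]
ft_force: [0.2, -0.3, -3.5]
finger_gap: 58.5
grip_force: 44.6
```

Request:
apply_moves([
  [-1,0.7,0,0,0,0,0],
  [-1,0.8,0,0,0,0,0],
  [0,0,1,0,0,0,0],
  [0,0,1,0,0,0,0],
  [0,0,1,0,0,0,0],
  [0,0,0,0,0,0,0],
])

```text
time: 12.62
tool_pos: [646.8, -5.2, 98.3]
tcp_rot: [180.0, -0.4, -179.9]
ft_force: [-0.4, -0.2, -2.7]
finger_gap: 58.8
grip_force: 44.4
```

Request:
apply_moves([
  [-0.1,0,0.4,0,0,0,0],
  [0,0,0.05,0,0,0,0],
  [0,0,0,0,0,0,0],
])

```text
time: 13.0
tool_pos: [653.2, -5.5, 89.5]
tcp_rot: [-180.0, 0.1, -179.9]
ft_force: [-0.2, -0.5, -2.5]
finger_gap: 59.1
grip_force: 44.4
```

Request:
apply_moves([
  [0,0,0.05,0,0,0,0],
  [0,0,0,0,0,0,0],
])

```text
time: 13.25
tool_pos: [652.9, -5.4, 87.5]
tcp_rot: [-180.0, 0.0, -179.9]
ft_force: [-0.4, -0.8, -3.4]
finger_gap: 58.5
grip_force: 44.4
```

Request:
apply_moves([
  [0,0,0.1,0,0,0,0],
  [0,0,0,0,0,0,0],
])

```text
time: 13.5
tool_pos: [652.8, -5.4, 84.2]
tcp_rot: [-180.0, 0.0, -179.9]
ft_force: [-0.1, 0.2, -3.9]
finger_gap: 58.4
grip_force: 44.5
```

Request:
apply_moves([
  [0,0,0.03,0,0,0,0],
  [0,0,0,0,0,0,0],
])

```text
time: 13.75
tool_pos: [653.0, -5.4, 84.2]
tcp_rot: [-180.0, 0.0, -179.9]
ft_force: [-4.5, 0.6, 5.9]
finger_gap: 58.7
grip_force: 45.2
```

Request:
apply_moves([
  [0,0,0,0,0,0,1],
  [0,0,0,0,0,0,1],
  [0,0,0,0,0,0,1],
  [0,0,0,0,0,0,1],
  [0,0,-1,0,0,0,1],
  [0,0,-1,0,0,0,1],
  [0,0,-1,0,0,0,1],
  [0,0,-1,0,0,0,1],
])

```text
time: 14.75
tool_pos: [652.7, -5.4, 204.3]
tcp_rot: [-180.0, 0.0, -179.9]
ft_force: [0.4, -0.3, -0.6]
finger_gap: 84.6
grip_force: 0.0
```

Request:
apply_moves([
  [1,0.7,0,0,0,0,1],
  [1,0.7,0,0,0,0,1],
  [1,0.7,0,0,0,0,1],
  [1,0.7,0,0,0,0,1],
  [1,0.7,0,0,0,0,1],
  [1,0.7,0,0,0,0,1],
  [1,0.7,0,0,0,0,1],
  [0.8,0.3,0,0,0,0,1],
])

```text
time: 15.75
tool_pos: [417.4, 151.2, 203.4]
tcp_rot: [180.0, 0.0, -179.9]
ft_force: [0.9, 0.1, -0.0]
finger_gap: 85.0
grip_force: 0.0
```

```bash
python3 chk.py
```

```text
[281. 138.] 438 85 [[657.6, -6.3], [650.7, -5.9]]
[329. 139.] 444 85 [[655.3, -122.7], [648.4, -119.4]]
[424. 191.] 5515 104 [[525.8, -342.0], [522.0, -333.3]]
[281. 205.] 232 62 [[497.0, -5.4], [494.0, -5.0]]
[235. 205.] 229 62 [[497.5, 106.0], [494.5, 103.8]]
[297. 226.] 146 62 [[446.6, -44.9], [444.8, -43.5]]
[301. 248.] 66 62 [[394.0, -53.8], [393.5, -52.2]]
[415.4 151.9 203.2]
w [ 79. 165.] [ 42 155  67  22 781] [[386.1, -17.5], [382.7, -3.1], [379.9, 8.7]]
w [286. 164.] [258 157  58  21 284] [[386.3, 151.1], [382.9, 151.1], [380.0, 151.0]]
w [ 27. 219.] [   0  171   70   93 4702] [[433.3, -74.4], [425.9, -55.2], [419.7, -39.3]]
w [287. 207.] [ 250  170   75   74 4385] [[421.5, 152.1], [415.1, 151.9], [409.7, 151.9]]
w [102. 212.] [ 79 192  41  47 676] [[426.6, -3.7], [419.7, 9.5], [414.0, 20.4]]
w [145. 257.] [124 243  34  31 449] [[466.7, 29.7], [456.4, 40.0], [447.9, 48.5]]
w [246. 253.] [220 244  45  28 450] [[462.2, 117.0], [452.3, 119.9], [444.1, 122.2]]
w [114. 282.] [  91  260   49   47 1540] [[491.3, -2.1], [478.9, 10.9], [468.7, 21.7]]
w [237. 286.] [ 214  262   47   48 1814] [[493.0, 108.6], [480.5, 112.2], [470.1, 115.2]]
```

Request:
apply_moves([
  [0,0,1,0,0,0,1],
  [0,0,1,0,0,0,1],
  [0,0,1,0,0,0,1],
  [0,0,1,0,0,0,1],
  [0,0,0.9,0,0,0,1],
  [0,0,0.1,0,0,0,1],
  [0,0,0,0,0,0,0],
  [0,0,0,0,0,0,0],
])

```text
time: 16.85
tool_pos: [420.1, 150.7, 55.2]
tcp_rot: [180.0, 0.2, -179.9]
ft_force: [1.0, 0.0, -2.7]
finger_gap: 58.7
grip_force: 43.5
```

Request:
apply_moves([
  [0,0,0,0,0,0,0],
  [0,0,0,0,0,0,0],
  [0,0,0,0,0,0,0],
  [0,0,0,0,0,0,0],
  [0,0,-0.6,0,0,0,0],
  [0,0,-1,0,0,0,0],
  [0,0,-1,0,0,0,0],
  [0,0,-1,0,0,0,0],
])

```text
time: 17.85
tool_pos: [418.1, 150.2, 162.1]
tcp_rot: [-180.0, -0.0, -179.9]
ft_force: [1.1, 0.1, -2.8]
finger_gap: 58.5
grip_force: 44.4
```

Request:
apply_moves([
  [-1,-0.2,0,0,0,0,0],
  [-1,-0.2,0,0,0,0,0],
  [-1,-0.2,0,0,0,0,0],
  [-1,-0.2,0,0,0,0,0],
  [-1,-0.2,0,0,0,0,0],
  [-1,-0.2,0,0,0,0,0],
  [-1,-0.1,0,0,0,0,0],
  [-0.8,0,0,0,0,0,0],
])

```text
time: 18.85
tool_pos: [653.3, 111.1, 160.7]
tcp_rot: [-180.0, -0.1, -180.0]
ft_force: [0.3, 0.3, -4.3]
finger_gap: 58.9
grip_force: 44.6
```

Request:
apply_moves([
  [0,0,1,0,0,0,0],
  [0,0,1,0,0,0,0],
  [0,0,0.2,0,0,0,0],
  [0,0,0,0,0,0,0],
])

```text
time: 19.35
tool_pos: [652.3, 111.6, 95.2]
tcp_rot: [-180.0, -0.1, -179.9]
ft_force: [-0.4, 1.1, -3.7]
finger_gap: 58.5
grip_force: 44.5
```

Request:
apply_moves([
  [0,0,0.3,0,0,0,0],
  [0,0,0,0,0,0,0],
])

```text
time: 19.6
tool_pos: [652.6, 111.6, 86.5]
tcp_rot: [-180.0, 0.0, -179.9]
ft_force: [0.2, -0.2, -3.6]
finger_gap: 58.6
grip_force: 44.5
```

Request:
apply_moves([
  [0,0,0.06,0,0,0,0],
  [0,0,0,0,0,0,0],
])

```text
time: 19.85
tool_pos: [652.7, 111.6, 84.7]
tcp_rot: [180.0, 0.0, -179.9]
ft_force: [-0.2, 0.3, -3.7]
finger_gap: 58.8
grip_force: 44.5
```

Request:
apply_moves([
  [0,0,0.05,0,0,0,0],
  [0,0,0,0,0,0,0],
])

```text
time: 20.1
tool_pos: [652.8, 111.6, 83.4]
tcp_rot: [180.0, 0.0, -179.9]
ft_force: [-0.6, -0.7, -0.8]
finger_gap: 58.5
grip_force: 44.9
```

Request:
apply_moves([
  [0,0,0,0,0,0,1],
  [0,0,0,0,0,0,1],
  [0,0,0,0,0,0,1],
  [0,0,0,0,0,0,1],
  [0,0,-1,0,0,0,1],
  [0,0,-1,0,0,0,1],
  [0,0,-1,0,0,0,1],
  [0,0,-1,0,0,0,1],
])

```text
time: 21.1
tool_pos: [652.5, 111.6, 204.0]
tcp_rot: [180.0, 0.0, -179.9]
ft_force: [0.5, -0.1, 0.7]
finger_gap: 84.9
grip_force: 0.0
```

Request:
apply_moves([
  [0.7,1,0,0,0,0,1],
  [0.7,1,0,0,0,0,1],
  [0.7,1,0,0,0,0,1],
  [0.7,1,0,0,0,0,1],
  [0.7,1,0,0,0,0,1],
  [0.7,1,0,0,0,0,1],
  [0.6,0.7,0,0,0,0,1],
  [0,0,0,0,0,0,1],
])

```text
time: 22.1
tool_pos: [507.2, 313.9, 203.1]
tcp_rot: [180.0, -0.0, -179.8]
ft_force: [-0.0, 0.4, 0.2]
finger_gap: 85.4
grip_force: 0.0
```

```bash
python3 - <<'E'
from h import *
im=snapshot('top')
for c,s in lids(im):
    if 190<c[0]<480 and 90<c[1]<180: print(c.round(0),s[4],pix2('top',*c,113).round(1))
st=sense(); save('wrist','w2.png'); np.save('st2.npy',st,allow_pickle=True); print(st['tool_pos'],st['tcp_rot'])
E
```

```text
[281. 138.] 446 [650.5  -5.7 113. ]
[231. 139.] 439 [648.9 110.6 113. ]
[329. 139.] 446 [ 648.3 -119.6  113. ]
[507.99572656 312.95999326 203.12993744] [-1.79994258e+02  1.94062559e-02 -1.79831803e+02]
```

View pics/w2.png

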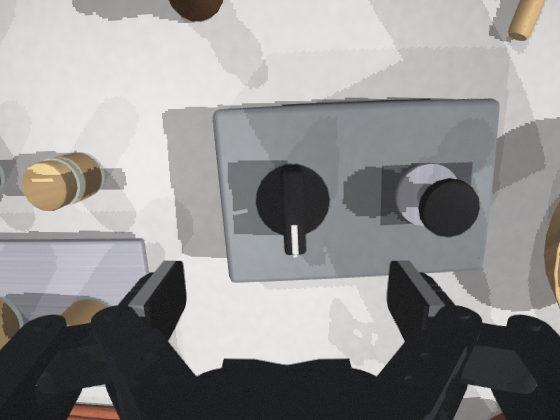

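The wrist view shows the dial disc at (293,200) with its bar pointing to (295,254), the plunger head at (449,208), and all three jars on the scale.

```bash
python3 - <<'E'
from h import *
st=np.load('st2.npy',allow_pickle=True).item()
for n,u,v,z in [('disc',293,200,65),('tip',295,254,102),('tip2',294,226,102),('head',449,208,108),('s1',50,187,62)]: print(n,wray(u,v,z,st).round(1))
for p in [(216,113),(498,100),(484,270),(232,281)]: print(wray(*p,60,st).round(1))
E
```

```text
disc [507.8 317.6  65. ]
tip [538.4 318.6 102. ]
tip2 [517.  317.6 102. ]
head [501.9 424.2 108. ]
s1 [497.6 114.3  62. ]
[440.1 258.   60. ]
[427.2 478.4  60. ]
[573.1 489.4  60. ]
[582.6 264.8  60. ]
```

Request:
apply_moves([
  [0,0.1,0.5,0,0,-0.59,1],
  [0,0,1,0,0,0,1],
  [0,0,1,0,0,0,1],
  [0,0,0.9,0,0,0,1],
  [0,0,0.33,0,0,0,1],
  [0,0,0,0,0,0,1],
], grip_force=25)

```text
time: 22.95
tool_pos: [508.5, 314.7, 90.7]
tcp_rot: [-180.0, -0.1, -177.3]
ft_force: [0.7, 0.5, 0.7]
finger_gap: 85.3
grip_force: 0.0
```

Request:
apply_moves([
  [0,0,0,0,0,0,0],
  [0,0,0,0,0,0,0],
  [0,0,0,0,0,0,0],
  [0,0,0,0,0,0,0],
  [0,0,0,0,0,0,0],
  [0,0,0,0,0,0,0],
  [0,0,0,0,0,0,0],
  [0,0,0,0,0,0,0],
])

```text
time: 23.95
tool_pos: [508.5, 317.5, 92.0]
tcp_rot: [179.8, 0.1, -177.2]
ft_force: [-0.2, 8.7, 0.6]
finger_gap: 15.4
grip_force: 32.1
```

Request:
apply_moves([
  [0,0.08,0,0,0,0,0],
  [0,0,0,0,0,1,0],
  [0,0,0,0,0,1,0],
  [0,0,0,0,0,1,0],
  [0,0,0,0,0,1,0],
  [0,0,0,0,0,0,0],
], grip_force=60)

```text
time: 24.7
tool_pos: [508.6, 318.2, 92.1]
tcp_rot: [180.0, 0.0, 164.4]
ft_force: [-1.6, 0.2, 5.3]
finger_gap: 14.9
grip_force: 62.1
```

Request:
apply_moves([
  [0,0,0,0,0,1,0],
  [0,0,0,0,0,1,0],
  [0,0,0,0,0,1,0],
  [0,0,0,0,0,1,0],
  [0,0,0,0,0,1,0],
  [0,0,0,0,0,1,0],
  [0,0,0,0,0,1,0],
  [0,0,0,0,0,0,0],
])

```text
time: 25.7
tool_pos: [508.9, 318.9, 92.1]
tcp_rot: [179.9, -0.0, 132.3]
ft_force: [1.3, 4.9, 2.5]
finger_gap: 14.9
grip_force: 61.7
```

Request:
apply_moves([
  [0,0,0,0,0,1,0],
  [0,0,0,0,0,1,0],
  [0,0,0,0,0,1,0],
  [0,0,0,0,0,1,0],
  [0,0,0,0,0,1,0],
  [0,0,0,0,0,1,0],
  [0,0,0,0,0,0,0],
])

```text
time: 26.58
tool_pos: [509.4, 319.3, 92.2]
tcp_rot: [179.8, -0.1, 104.8]
ft_force: [4.3, 7.6, 0.2]
finger_gap: 14.6
grip_force: 61.3
```

Request:
apply_moves([
  [0,0,0,0,0,0,1],
  [0,0,0,0,0,0,1],
  [0,0,0,0,0,0,1],
  [0,0,0,0,0,0,1],
  [0,0,-1,0,0,0,1],
  [0,0,-1,0,0,0,1],
  [0,0,-1,0,0,0,0],
  [0,0,-0.5,0,0,0,0],
])

```text
time: 27.58
tool_pos: [509.0, 318.2, 198.2]
tcp_rot: [179.8, -0.0, 104.9]
ft_force: [0.4, -0.3, 0.3]
finger_gap: 51.5
grip_force: 0.0
```

Request:
apply_moves([
  [0.88,0.19,0,0,0,0,0],
  [0.88,0.19,0,0,0,0,0],
  [0.88,0.19,0,0,0,0,0],
  [0.88,0.19,0,0,0,0,0],
  [0,0,0,0,0,0,0],
  [0,0,0,0,0,0,0],
  [0,0,0,0,0,0,0],
])

```text
time: 28.45
tool_pos: [503.4, 424.8, 195.8]
tcp_rot: [-180.0, 0.0, 104.8]
ft_force: [-0.6, 0.2, 0.1]
finger_gap: 0.1
grip_force: 0.0
```

```bash
python3 - <<'E'
from h import *
a=snapshot('scene')[240:400,300:500,::-1]; b=snapshot('wrist')[:,:,::-1]
cv2.imwrite('pics/m1.png',np.hstack([cv2.resize(a,(400,320),interpolation=cv2.INTER_CUBIC),cv2.resize(b,(400,320))]))
st=sense();print(st['tool_pos'],st['tcp_rot'],st['finger_gap'])
np.save('st3.npy',st,allow_pickle=True)
E
```

```text
[503.46299531 425.00838037 196.1208879 ] [-1.79999657e+02  9.07407561e-03  1.04803439e+02] -0.33876641536836377
```

View pics/m1.png

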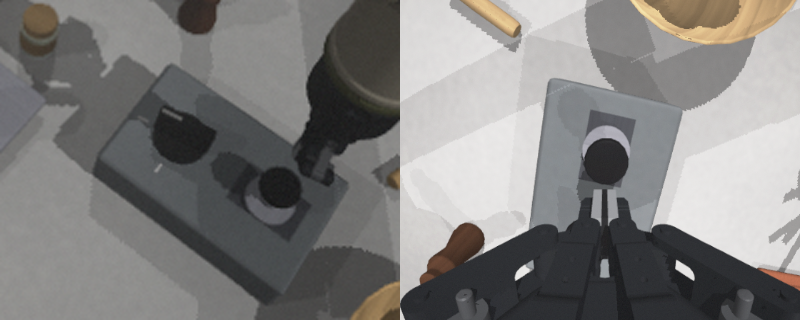

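The dial's bar now lies along the console's y, so the scale is unlocked. In the wrist half the plunger head is at about (287,211) in full-picture pixels, just ahead of the closed fingertips.

```bash
python3 - <<'E'
from h import *
st=np.load('st3.npy',allow_pickle=True).item()
print(wray(287,211,108,st))
E
```

```text
[501.82586139 428.97349001 108.        ]
```

Request:
apply_moves([
  [0,0,1,0,0,0,0],
  [0,0,1,0,0,0,0],
  [0,0,0,0,0,0,0],
])

```text
time: 28.92
tool_pos: [501.6, 424.0, 132.9]
tcp_rot: [-179.7, 0.1, 104.8]
ft_force: [-0.3, 0.0, -0.0]
finger_gap: 0.4
grip_force: 0.0
```

Request:
apply_moves([
  [0.1,0,0.3,0,0,0,0],
  [0,0,0.4,0,0,0,0],
  [0,0,0.15,0,0,0,0],
  [0,0,0,0,0,0,0],
])

```text
time: 29.42
tool_pos: [503.2, 429.3, 111.6]
tcp_rot: [179.9, -0.1, 104.9]
ft_force: [1.9, 2.2, 4.9]
finger_gap: -0.1
grip_force: 2.6
```

Request:
apply_moves([
  [0,0,0.07,0,0,0,0],
  [0,0,0,0,0,0,0],
])

```text
time: 29.68
tool_pos: [503.1, 429.3, 109.8]
tcp_rot: [179.9, -0.1, 104.9]
ft_force: [0.7, 1.8, 5.2]
finger_gap: 0.0
grip_force: 2.8
```

Request:
apply_moves([
  [0,0,0.05,0,0,0,0],
  [0,0,0,0,0,0,0],
])

```text
time: 29.92
tool_pos: [503.2, 429.3, 108.5]
tcp_rot: [179.9, -0.1, 104.9]
ft_force: [0.7, 2.7, 5.4]
finger_gap: 0.1
grip_force: 3.0
```

Request:
apply_moves([
  [0,0,0.1,0,0,0,0],
  [0,0,0,0,0,0,0],
])

```text
time: 30.18
tool_pos: [503.2, 429.4, 106.1]
tcp_rot: [179.9, -0.1, 104.9]
ft_force: [-0.6, 1.1, 8.8]
finger_gap: -0.2
grip_force: 4.3
```

Request:
apply_moves([
  [0,0,0.05,0,0,0,0],
  [0,0,0,0,0,0,0],
])

```text
time: 30.42
tool_pos: [503.4, 429.5, 106.0]
tcp_rot: [179.8, -0.1, 104.9]
ft_force: [-4.2, -2.2, 17.8]
finger_gap: -0.0
grip_force: 8.7
```

Request:
apply_moves([
  [0,0,-1,0,0,0,0],
  [0,0,-1,0,0,0,0],
  [0,0,-1,0,0,0,1],
  [-0.9,-0.19,0,0,0,0,1],
  [-0.9,-0.19,0,0,0,0,1],
  [-0.9,-0.19,0,0,0,0,1],
  [-0.9,-0.19,0,0,0,0.5,1],
  [0,0,0,0,0,0,1],
], grip_force=25)

```text
time: 31.42
tool_pos: [507.9, 316.5, 192.2]
tcp_rot: [-179.9, 0.0, 102.4]
ft_force: [0.8, 0.3, 0.0]
finger_gap: 85.6
grip_force: 0.0
```

```bash
python3 - <<'E'
from h import *
a=snapshot('scene')[240:400,300:500,::-1]; b=snapshot('wrist')[:,:,::-1]
cv2.imwrite('pics/m2.png',np.hstack([cv2.resize(a,(400,320),interpolation=cv2.INTER_CUBIC),cv2.resize(b,(400,320))]))
st=sense();print(st['tool_pos'],st['tcp_rot'],st['finger_gap'])
np.save('st3.npy',st,allow_pickle=True)
E
```

```text
[507.87831052 318.36901224 192.4363741 ] [-1.79966053e+02 -7.66201462e-03  1.02549441e+02] 85.5236227887833
```

View pics/m2.png

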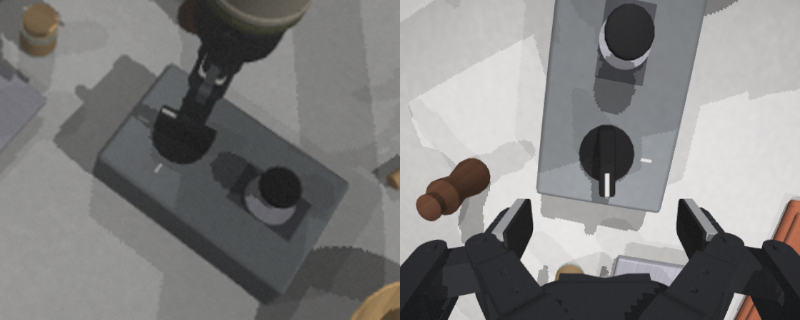

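The bar is vertical in the wrist view, at (607,190) of the composite, so it is aligned with the tool and still unlocked. The plunger is up again.

Request:
apply_moves([
  [0,0,1,0,0,0,1],
  [0,0,1,0,0,0,1],
  [0,0,1,0,0,0,1],
  [0,0,0.35,0,0,0,1],
  [0,0,0,0,0,0,0],
  [0,0,0,0,0,0,0],
  [0,0,0,0,0,0,0],
  [0,0,0,0,0,0,0],
])

```text
time: 32.52
tool_pos: [509.8, 319.0, 93.5]
tcp_rot: [179.8, -0.0, 102.6]
ft_force: [-0.5, 0.4, -8.5]
finger_gap: 15.3
grip_force: 30.1
```

Request:
apply_moves([
  [0,0,0,0,0,0,0],
  [0,0,0,0,0,0,0],
  [0,0,0,0,0,0,0],
])

```text
time: 32.9
tool_pos: [509.7, 319.0, 93.5]
tcp_rot: [179.8, -0.0, 102.6]
ft_force: [4.3, 1.7, 0.5]
finger_gap: 15.4
grip_force: 31.4
```

Request:
apply_moves([
  [0,0,0,0,0,-1,0],
  [0,0,0,0,0,-1,0],
  [0,0,0,0,0,-1,0],
  [0,0,0,0,0,-1,0],
  [0,0,0,0,0,-1,0],
  [0,0,0,0,0,-1,0],
  [0,0,0,0,0,-1,0],
  [0,0,0,0,0,-1,0],
], grip_force=60)

```text
time: 33.9
tool_pos: [509.2, 318.6, 93.5]
tcp_rot: [179.9, 0.1, 139.4]
ft_force: [2.2, -0.8, 2.9]
finger_gap: 14.8
grip_force: 62.0
```

Request:
apply_moves([
  [0,0,0,0,0,-1,0],
  [0,0,0,0,0,-1,0],
  [0,0,0,0,0,-1,0],
  [0,0,0,0,0,-1,0],
  [0,0,0,0,0,-1,0],
  [0,0,0,0,0,-1,0],
  [0,0,0,0,0,-1,0],
  [0,0,0,0,0,-1,0],
])

```text
time: 34.9
tool_pos: [509.0, 318.1, 93.5]
tcp_rot: [-180.0, 0.1, 176.0]
ft_force: [0.2, -5.0, 6.4]
finger_gap: 14.7
grip_force: 62.3
```

Request:
apply_moves([
  [0,0,0,0,0,-1,0],
  [0,0,0,0,0,0,0],
])

```text
time: 35.15
tool_pos: [509.0, 318.0, 93.5]
tcp_rot: [-180.0, 0.1, -179.5]
ft_force: [0.3, -4.6, 5.4]
finger_gap: 14.9
grip_force: 62.3
```

Request:
apply_moves([
  [0,0,0,0,0,0,1],
  [0,0,0,0,0,0,1],
  [0,0,0,0,0,0,1],
  [0,0,0,0,0,0,1],
  [0,0,-1,0,0,0,1],
  [0,0,-1,0,0,0,1],
  [0,0,-1,0,0,0,1],
  [0,0,-1,0,0,0.1,1],
])

```text
time: 36.15
tool_pos: [508.0, 318.4, 212.9]
tcp_rot: [180.0, -0.0, -180.0]
ft_force: [0.5, -0.5, -0.3]
finger_gap: 85.8
grip_force: 0.0
```

Request:
apply_moves([
  [-0.67,-1,0,0,0,0,1],
  [-0.67,-1,0,0,0,0,1],
  [-0.67,-1,0,0,0,0,1],
  [-0.67,-1,0,0,0,0,1],
  [-0.67,-1,0,0,0,0,1],
  [-0.67,-1,0,0,0,0,1],
  [-0.67,-0.9,0,0,0,0,1],
  [0,0,0,0,0,0,1],
])

```text
time: 37.15
tool_pos: [649.8, 109.2, 211.6]
tcp_rot: [-180.0, -0.0, 179.9]
ft_force: [0.5, 0.4, -0.2]
finger_gap: 85.6
grip_force: 0.0
```

```bash
python3 - <<'E'
from h import *
t=snapshot('top'); s=snapshot('scene')[:,:,::-1]; 
cv2.imwrite('pics/m3.png',np.hstack([cv2.resize(t[150:290,60:240,::-1],(400,311),interpolation=cv2.INTER_CUBIC),cv2.resize(s,(400,311),interpolation=cv2.INTER_AREA)]))
for c,s in lids(t):
    if 190<c[0]<480 and 90<c[1]<260: print(c.round(0),s[4],[pix2('top',*c,z)[:2].round(1) for z in (62,104,113)])
st=sense();print(st['tool_pos'],st['tcp_rot'],st['finger_gap'])
for c,s in lids(snapshot('wrist')): print('w',c.round(0),s[:5],wray(*c,113,st)[:2].round(1).tolist())
E
```

```text
[280. 132.] 161 [array([678.7,  -4.3]), array([667.8,  -3.7]), array([665.5,  -3.6])]
[232. 139.] 426 [array([660.6, 114.6]), array([650.3, 111. ]), array([648.1, 110.2])]
[282. 145.] 113 [array([646.,  -8.]), array([636.3,  -7.2]), array([634.2,  -7.1])]
[403. 207.] 3693 [array([ 491.1, -302.3]), array([ 486.9, -291. ]), array([ 486. , -288.6])]
[281. 205.] 235 [array([497.3,  -5.6]), array([492.9,  -4.9]), array([491.9,  -4.7])]
[301. 236.] 732 [array([422.8, -53.5]), array([421. , -51.1]), array([420.6, -50.6])]
[648.63381971 111.54523065 211.64804042] [ 1.79979555e+02 -4.43319514e-02  1.79984998e+02] 85.68360332969657
w [138.  15.] [ 107    0   60   36 1719] [519.8, 19.1]
w [173.  26.] [155   0  28  45 466] [527.2, 41.1]
w [283.  15.] [ 254    0   56   44 1562] [521.8, 108.7]
w [300. 166.] [285 159  32  21 169] [614.9, 119.9]
w [ 37. 167.] [  8 161  52  14 346] [614.0, -63.1]
w [171. 183.] [133 161  54  64 860] [626.0, 32.4]
w [269. 168.] [256 161  25  19  67] [615.9, 99.5]
w [286. 213.] [ 246  173   81   81 5114] [647.4, 110.8]
w [124. 215.] [  84  175   84   80 4814] [648.9, -3.6]
w [  5. 221.] [  0 192  13  55 512] [653.5, -98.2]
w [ 51. 218.] [ 35 208  30  24 234] [651.2, -59.3]
```

View pics/m3.png

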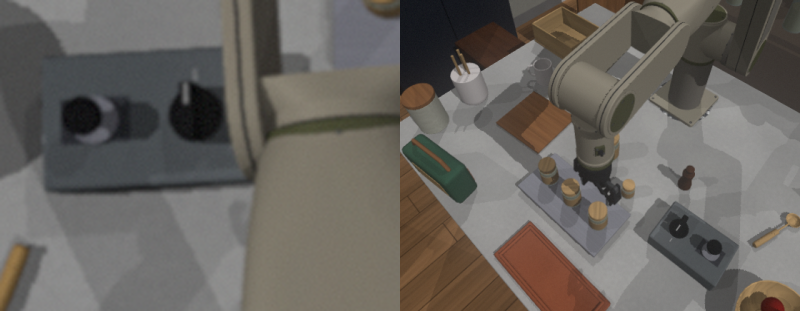

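Locked again: the pointer lines up with the console's x mark, and all three jars stand on the scale. Now I'll move the jars to the board.

Request:
apply_moves([
  [0,0,1,0,0,0,1],
  [0,0,1,0,0,0,1],
  [0,0,1,0,0,0,1],
  [0,0,1,0,0,0,1],
  [0,0,0.4,0,0,0,1],
  [0,0,0,0,0,0,1],
  [0,0,0,0,0,0,0],
  [0,0,0,0,0,0,0],
], grip_force=40)

```text
time: 38.3
tool_pos: [650.3, 111.7, 82.3]
tcp_rot: [180.0, 0.2, -180.0]
ft_force: [1.6, 0.7, 2.4]
finger_gap: 58.7
grip_force: 43.7
```

Request:
apply_moves([
  [0,0,0,0,0,0,0],
  [0,0,0,0,0,0,0],
  [0,0,0,0,0,0,0],
  [0,0,0,0,0,0,0],
  [0,0,-0.6,0,0,0,0],
  [0,0,-1,0,0,0,0],
  [0,0,-1,0,0,0,0],
  [0,0,-1,0,0,0,0],
])

```text
time: 39.3
tool_pos: [648.5, 111.4, 189.5]
tcp_rot: [-180.0, -0.0, -180.0]
ft_force: [0.7, -0.6, -3.5]
finger_gap: 58.9
grip_force: 44.2
```

Request:
apply_moves([
  [0.18,-1,0,0,0,0,0],
  [0.18,-1,0,0,0,0,0],
  [0.18,-1,0,0,0,0,0],
  [0.18,-1,0,0,0,0,0],
  [0.18,-1,0,0,0,0,0],
  [0.18,-1,0,0,0,0,0],
  [0.18,-1,0,0,0,0,0],
  [0.18,-1,0,0,0,0,0],
])

```text
time: 40.3
tool_pos: [605.2, -129.5, 188.7]
tcp_rot: [180.0, -0.0, -180.0]
ft_force: [0.7, -0.1, -3.6]
finger_gap: 58.6
grip_force: 44.5
```

Request:
apply_moves([
  [0.18,-1,0,0,0,0,0],
  [0.18,-1,0,0,0,0,0],
  [0.18,-1,0,0,0,0,0],
  [0.18,-1,0,0,0,0,0],
  [0.18,-1,0,0,0,0,0],
  [0.18,-1,0,0,0,0,0],
  [0.18,-1,0,0,0,0,0],
  [0.18,-1,0,0,0,0,0],
])

```text
time: 41.3
tool_pos: [562.1, -369.4, 188.6]
tcp_rot: [180.0, -0.0, -180.0]
ft_force: [0.6, -0.3, -3.6]
finger_gap: 58.6
grip_force: 44.5
```

Request:
apply_moves([
  [0.18,-1,0,0,0,0,0],
  [0.18,-1,0,0,0,0,0],
  [0,-0.2,1,0,0,0,0],
  [0,0,1,0,0,0,0],
  [0,0,1,0,0,0,0],
  [0,0,0.7,0,0,0,0],
  [0,0,0,0,0,0,0],
])

```text
time: 42.18
tool_pos: [550.6, -433.4, 74.7]
tcp_rot: [179.8, -0.2, -180.0]
ft_force: [-0.8, -0.2, -3.4]
finger_gap: 58.6
grip_force: 44.4
```

Request:
apply_moves([
  [0,0,0.2,0,0,0,0],
  [0,0,0,0,0,0,0],
])

```text
time: 42.42
tool_pos: [552.4, -435.0, 72.1]
tcp_rot: [-179.9, 0.1, -180.0]
ft_force: [0.4, 0.5, -4.6]
finger_gap: 59.1
grip_force: 44.4
```

Request:
apply_moves([
  [0,0,0.05,0,0,0,0],
  [0,0,0,0,0,0,0],
])

```text
time: 42.68
tool_pos: [552.1, -434.7, 70.0]
tcp_rot: [-180.0, 0.0, -180.0]
ft_force: [-0.7, 0.2, -2.9]
finger_gap: 58.8
grip_force: 44.4
```

Request:
apply_moves([
  [0,0,0.13,0,0,0,0],
  [0,0,0,0,0,0,0],
])

```text
time: 42.92
tool_pos: [551.6, -434.3, 65.0]
tcp_rot: [180.0, -0.0, -180.0]
ft_force: [-0.3, -0.2, -4.6]
finger_gap: 58.5
grip_force: 44.4
```

Request:
apply_moves([
  [0,0,0.04,0,0,0,0],
  [0,0,0,0,0,0,0],
])

```text
time: 43.18
tool_pos: [551.9, -434.6, 64.4]
tcp_rot: [-180.0, 0.0, -180.0]
ft_force: [-0.6, -0.3, -3.5]
finger_gap: 58.7
grip_force: 44.6
```

Request:
apply_moves([
  [0,0,0.05,0,0,0,0],
  [0,0,0,0,0,0,0],
])

```text
time: 43.42
tool_pos: [552.0, -434.7, 64.3]
tcp_rot: [-180.0, 0.0, -180.0]
ft_force: [-4.7, 2.7, 6.0]
finger_gap: 58.7
grip_force: 45.3
```

Request:
apply_moves([
  [0,0,0,0,0,0,1],
  [0,0,0,0,0,0,1],
  [0,0,0,0,0,0,1],
  [0,0,0,0,0,0,1],
  [0,0,-1,0,0,0,1],
  [0,0,-1,0,0,0,1],
  [0,0,-1,0,0,0,1],
  [0,0,-1,0,0,0,1],
])

```text
time: 44.42
tool_pos: [551.8, -434.5, 183.8]
tcp_rot: [180.0, -0.0, -180.0]
ft_force: [0.8, -0.7, 0.1]
finger_gap: 85.7
grip_force: 0.0
```

Request:
apply_moves([
  [-0.3,1,-0.5,0,0,0,1],
  [-0.3,1,0,0,0,0,1],
  [-0.3,1,0,0,0,0,1],
  [-0.3,1,0,0,0,0,1],
  [-0.3,1,0,0,0,0,1],
  [-0.3,1,0,0,0,0,1],
  [-0.3,1,0,0,0,0,1],
  [-0.3,1,0,0,0,0,1],
])

```text
time: 45.42
tool_pos: [624.0, -193.6, 197.9]
tcp_rot: [-180.0, 0.0, -180.0]
ft_force: [-0.1, -0.3, 0.7]
finger_gap: 85.2
grip_force: 0.0
```

Request:
apply_moves([
  [-0.3,1,0,0,0,0,1],
  [-0.3,1,0,0,0,0,1],
  [-0.2,0.5,0,0,0,0,1],
  [0,0,0,0,0,0,1],
])

```text
time: 45.92
tool_pos: [648.0, -118.9, 197.9]
tcp_rot: [-180.0, 0.0, -179.9]
ft_force: [-0.6, -0.5, -0.8]
finger_gap: 85.4
grip_force: 0.0
```

```bash
cat > chk2.py <<'E'
from h import *
t=snapshot('top')
for c,s in lids(t):
    if 190<c[0]<480 and 90<c[1]<260: print(c.round(0),s[4],[pix2('top',*c,z)[:2].round(1) for z in (62,95,113)])
st=sense();print(st['tool_pos'])
for c,s in lids(snapshot('wrist')):
    if s[4]>1500: print('w',c.round(0),s[:5],wray(*c,113,st)[:2].round(1).tolist())
E
python3 chk2.py
```

```text
[281. 138.] 442 [array([663.1,  -6.9]), array([655. ,  -6.3]), array([650.5,  -6. ])]
[329. 140.] 404 [array([ 658.2, -125. ]), array([ 650.2, -121.2]), array([ 645.9, -119. ])]
[423. 210.] 5307 [array([ 484.7, -350.5]), array([ 481.5, -340.3]), array([ 479.8, -334.8])]
[460. 178.] 537 [array([ 562., -445.]), array([ 556.7, -432.2]), array([ 553.8, -425.2])]
[235. 205.] 231 [array([497.4, 105.8]), array([493.9, 103.2]), array([492. , 101.8])]
[278. 205.] 152 [array([497.7,   1. ]), array([494.2,   1.4]), array([492.3,   1.6])]
[ 647.76369357 -119.85137212  197.83347255]
w [69. 78.] [    0     0   152   161 21437] [556.3, -253.6]
w [287. 219.] [ 244  177   87   85 5730] [646.4, -120.5]
w [452. 222.] [ 409  180   87   84 5649] [648.3, -10.4]
```

Request:
apply_moves([
  [0,0,1,0,0,0,1],
  [0,0,1,0,0,0,1],
  [0,0,1,0,0,0,1],
  [0,0,0.9,0,0,0,1],
  [0,0,0,0,0,0,1],
  [0,0,0,0,0,0,0],
  [0,0,0,0,0,0,0],
  [0,0,0,0,0,0,0],
])

```text
time: 47.02
tool_pos: [649.1, -120.1, 83.2]
tcp_rot: [-179.9, 0.2, -180.0]
ft_force: [-0.3, -0.8, 6.9]
finger_gap: 58.4
grip_force: 44.3
```

Request:
apply_moves([
  [0,0,0,0,0,0,0],
  [0,0,0,0,0,0,0],
  [0,0,0,0,0,0,0],
  [0,0,-0.6,0,0,0,0],
  [0,0,-1,0,0,0,0],
  [0,0,-1,0,0,0,0],
  [0,0,-1,0,0,0,0],
  [0.47,-1,0,0,0,0,0],
])

```text
time: 48.02
tool_pos: [636.1, -148.4, 193.9]
tcp_rot: [-179.9, 0.4, -179.8]
ft_force: [0.4, -0.2, -2.6]
finger_gap: 59.0
grip_force: 44.2
```

Request:
apply_moves([
  [0.47,-1,0,0,0,0,0],
  [0.47,-1,0,0,0,0,0],
  [0.47,-1,0,0,0,0,0],
  [0.47,-1,0,0,0,0,0],
  [0.47,-1,0,0,0,0,0],
  [0.47,-0.7,0,0,0,0,0],
  [0,0,0.5,0,0,0,0],
  [0,0,0,0,0,0,0],
])

```text
time: 49.02
tool_pos: [548.2, -319.4, 172.1]
tcp_rot: [179.9, -0.2, -180.0]
ft_force: [-0.7, 1.1, -4.3]
finger_gap: 58.6
grip_force: 44.2
```

Request:
apply_moves([
  [0,0,1,0,0,0,0],
  [0,0,1,0,0,0,0],
  [0,0,1,0,0,0,0],
  [0,0,0.4,0,0,0,0],
  [0,0,0,0,0,0,0],
  [0,0,0,0,0,0,0],
])

```text
time: 49.78
tool_pos: [550.3, -321.0, 73.7]
tcp_rot: [-179.9, 0.1, -180.0]
ft_force: [0.5, 0.2, -2.8]
finger_gap: 58.8
grip_force: 44.2
```

Request:
apply_moves([
  [0,0,0.07,0,0,0,0],
  [0,0,0,0,0,0,0],
])

```text
time: 50.02
tool_pos: [549.5, -320.8, 70.5]
tcp_rot: [-180.0, 0.1, -180.0]
ft_force: [0.7, 0.5, -2.8]
finger_gap: 58.5
grip_force: 44.2
```

Request:
apply_moves([
  [0,0,0.16,0,0,0,0],
  [0,0,0,0,0,0,0],
  [0,0,0,0,0,0,0],
])

```text
time: 50.4
tool_pos: [549.4, -320.9, 65.3]
tcp_rot: [-180.0, 0.0, -180.0]
ft_force: [0.3, -1.6, -1.5]
finger_gap: 58.6
grip_force: 44.1
```

Request:
apply_moves([
  [0,0,0.04,0,0,0,0],
  [0,0,0,0,0,0,0],
])

```text
time: 50.65
tool_pos: [549.6, -320.9, 65.3]
tcp_rot: [-180.0, 0.1, -180.0]
ft_force: [-3.1, 1.4, 7.0]
finger_gap: 58.8
grip_force: 45.2
```

Contact. I'll release and fetch the last jar, at (650,-6).

Request:
apply_moves([
  [0,0,0,0,0,0,1],
  [0,0,0,0,0,0,1],
  [0,0,0,0,0,0,1],
  [0,0,0,0,0,0,1],
  [0,0,-1,0,0,0,1],
  [0,0,-1,0,0,0,1],
  [0,0,-1,0,0,0,1],
  [0,0,-1,0,0,0,1],
])

```text
time: 51.65
tool_pos: [549.1, -320.5, 184.7]
tcp_rot: [180.0, -0.0, -180.0]
ft_force: [-0.1, -0.7, -1.2]
finger_gap: 85.2
grip_force: 0.0
```

Request:
apply_moves([
  [-0.3,1,-0.5,0,0,0,1],
  [-0.3,1,0,0,0,0,1],
  [-0.3,1,0,0,0,0,1],
  [-0.3,1,0,0,0,0,1],
  [-0.3,1,0,0,0,0,1],
  [-0.3,1,0,0,0,0,1],
  [-0.3,1,0,0,0,0,1],
  [-0.3,1,0,0,0,0,1],
])

```text
time: 52.65
tool_pos: [621.2, -79.5, 198.7]
tcp_rot: [-180.0, -0.0, -180.0]
ft_force: [-0.3, -0.2, 0.1]
finger_gap: 85.6
grip_force: 0.0
```

Request:
apply_moves([
  [-0.3,1,0,0,0,0,1],
  [-0.3,1,0,0,0,0,1],
  [-0.3,0.5,0,0,0,0,1],
  [0,0,0,0,0,0,1],
])

```text
time: 53.15
tool_pos: [648.4, -4.9, 198.6]
tcp_rot: [-180.0, -0.0, -179.9]
ft_force: [0.8, -0.5, 0.0]
finger_gap: 85.3
grip_force: 0.0
```

```bash
python3 chk2.py
```

```text
[281. 140.] 348 [array([658.2,  -6.4]), array([650.2,  -5.9]), array([645.8,  -5.6])]
[417. 217.] 3664 [array([ 466.2, -336.3]), array([ 463.6, -326.5]), array([ 462.1, -321.1])]
[416. 178.] 626 [array([ 562.3, -335.9]), array([ 556.9, -326.1]), array([ 554. , -320.7])]
[648.10143063  -5.85533561 198.61566083]
w [14. 87.] [   0    0   41  150 3941] [560.1, -178.7]
w [287. 222.] [ 245  179   85   85 5663] [648.7, -6.2]
```

Request:
apply_moves([
  [0,0,1,0,0,0,1],
  [0,0,1,0,0,0,1],
  [0,0,1,0,0,0,1],
  [0,0,0.9,0,0,0,1],
  [0,0,0,0,0,0,1],
  [0,0,0,0,0,0,0],
  [0,0,0,0,0,0,0],
  [0,0,0,0,0,0,0],
])

```text
time: 54.25
tool_pos: [649.5, -5.9, 84.1]
tcp_rot: [-180.0, 0.2, -180.0]
ft_force: [-1.0, -0.2, 6.0]
finger_gap: 58.8
grip_force: 44.5
```

Request:
apply_moves([
  [0,0,0,0,0,0,0],
  [0,0,0,0,0,0,0],
  [0,0,0,0,0,0,0],
  [0,0,-0.6,0,0,0,0],
  [0,0,-1,0,0,0,0],
  [0,0,-1,0,0,0,0],
  [0,0,-1,0,0,0,0],
  [0,0,0,0,0,0,0],
])

```text
time: 55.25
tool_pos: [649.9, -5.6, 193.9]
tcp_rot: [-180.0, 0.4, -180.0]
ft_force: [0.5, -0.4, -2.6]
finger_gap: 58.4
grip_force: 44.4
```

```bash
python3 - <<'E'
from h import *
save('top','t5.png')
E
```

```text
(no output)
```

View pics/t5.png

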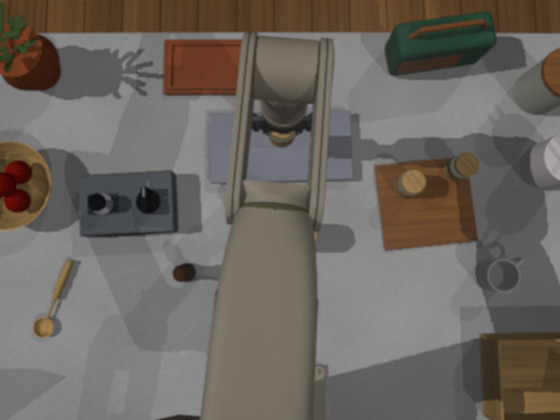

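Jar A on the board was knocked: its lid went from (460,178) to (464,165), towards the far corner. Jar B is at (411,183). I'll place the held jar, then mend A.

```bash
python3 - <<'E'
from h import *
for uv in [(464,165),(411,183)]: print(pix2('top',*uv,95).round(1))
E
```

```text
[ 589.1 -444.4   95. ]
[ 545.9 -314.9   95. ]
```

Request:
apply_moves([
  [0.52,-1,0,0,0,0,0],
  [0.52,-1,0,0,0,0,0],
  [0.52,-1,0,0,0,0,0],
  [0.52,-1,0,0,0,0,0],
  [0.52,-1,0,0,0,0,0],
  [0.52,-1,0,0,0,0,0],
  [0.52,-1,0,0,0,0,0],
  [0.52,-1,0,0,0,0,0],
])

```text
time: 56.3
tool_pos: [521.5, -245.8, 187.3]
tcp_rot: [179.9, -0.2, -180.0]
ft_force: [1.0, 0.3, -3.8]
finger_gap: 58.8
grip_force: 44.4
```

Request:
apply_moves([
  [0.52,-1,0,0,0,0,0],
  [0.52,-1,0,0,0,0,0],
  [0.52,-1,0,0,0,0,0],
  [0.6,-1,0,0,0,0,0],
  [0,-0.4,1,0,0,0,0],
  [0,0,1,0,0,0,0],
  [0,0,1,0,0,0,0],
  [0,0,0,0,0,0,0],
])

```text
time: 57.3
tool_pos: [455.6, -374.8, 94.5]
tcp_rot: [179.6, -0.4, -180.0]
ft_force: [-0.4, 1.1, -4.1]
finger_gap: 58.3
grip_force: 44.5
```

Request:
apply_moves([
  [0,0,0.9,0,0,0,0],
  [0,0,0,0,0,0,0],
  [0,0,0,0,0,0,0],
])

```text
time: 57.68
tool_pos: [458.9, -377.8, 74.0]
tcp_rot: [-180.0, 0.0, -180.0]
ft_force: [0.5, 0.2, -3.4]
finger_gap: 58.7
grip_force: 44.6
```

Request:
apply_moves([
  [0,0,0.25,0,0,0,0],
  [0,0,0,0,0,0,0],
  [0,0,0,0,0,0,0],
])

```text
time: 58.05
tool_pos: [459.1, -378.2, 66.2]
tcp_rot: [-179.9, 0.1, -180.0]
ft_force: [2.5, -0.6, 0.4]
finger_gap: 58.8
grip_force: 45.0
```

Request:
apply_moves([
  [0,0,0.05,0,0,0,0],
  [0,0,0,0,0,0,0],
])

```text
time: 58.3
tool_pos: [459.2, -378.2, 66.1]
tcp_rot: [-179.9, 0.1, -180.0]
ft_force: [-3.7, 4.4, 12.3]
finger_gap: 58.7
grip_force: 46.4
```

Request:
apply_moves([
  [0,0,0,0,0,0,1],
  [0,0,0,0,0,0,1],
  [0,0,0,0,0,0,1],
  [0,0,0,0,0,0,1],
  [0,0,-1,0,0,0,1],
  [0,0,-1,0,0,0,1],
  [0,0,-1,0,0,0,1],
  [0,0,-1,0,0,0,1],
])

```text
time: 59.3
tool_pos: [458.5, -377.5, 184.7]
tcp_rot: [180.0, -0.0, -180.0]
ft_force: [0.2, 0.2, -0.3]
finger_gap: 85.3
grip_force: 0.0
```

Request:
apply_moves([
  [-1,-0.5,-0.5,0,0,0,1],
  [-1,-0.5,0,0,0,0,1],
  [-1,-0.5,0,0,0,0,1],
  [-1,-0.5,0,0,0,0,1],
  [0,-0.2,0,0,0,0,1],
  [0,0,0,0,0,0,1],
])

```text
time: 60.05
tool_pos: [578.0, -443.8, 198.1]
tcp_rot: [180.0, -0.1, 180.0]
ft_force: [-0.2, -0.2, 0.5]
finger_gap: 85.6
grip_force: 0.0
```

```bash
python3 - <<'E'
from h import *
st=sense(); im=save('wrist','w5.png'); np.save('st5.npy',st,allow_pickle=True); print(st['tool_pos'],st['tcp_rot'])
E
```

```text
[ 577.95582065 -443.80416584  198.1493677 ] [ 1.79970568e+02 -5.92811893e-02  1.79998468e+02]
```

View pics/w5.png

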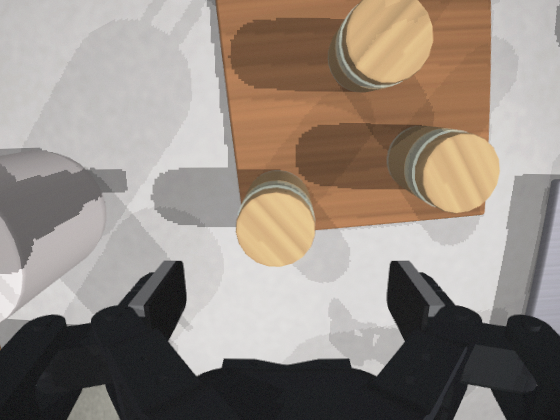

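The wrist view shows A's lid at (276,228), overhanging the board's corner. B is at (460,171) and C at (388,40), both well on the board.

```bash
python3 - <<'E'
from h import *
st=np.load('st5.npy',allow_pickle=True).item()
for n,u,v,z in [('A',276,228,95),('B',460,171,95),('C',388,40,95),('cr',100,220,100),('cornerR',486,213,10),('cornerL',238,226,10)]: print(n,wray(u,v,z,st).round(1))
E
```

```text
A [ 589.  -451.8   95. ]
B [ 547.6 -323.8   95. ]
C [ 464.  -380.2   95. ]
cr [ 581.7 -576.7  100. ]
cornerR [ 603.7 -246.5   10. ]
cornerL [ 616.5 -491.4   10. ]
```

Request:
apply_moves([
  [-0.35,-0.2,1,0,0,0,1],
  [0,0,1,0,0,0,1],
  [0,0,1,0,0,0,1],
  [0,0,1,0,0,0,1],
  [0,0,0.5,0,0,0,1],
  [0,0,0,0,0,0,1],
  [0,0,0,0,0,0,0],
  [0,0,0,0,0,0,0],
])

```text
time: 61.1
tool_pos: [590.3, -450.7, 66.6]
tcp_rot: [-179.8, 0.2, -180.0]
ft_force: [1.8, -2.2, 3.5]
finger_gap: 58.6
grip_force: 44.0
```

Request:
apply_moves([
  [0,0,0,0,0,0,0],
  [0,0,0,0,0,0,0],
  [0,0,0,0,0,0,0],
  [0,0,0,0,0,0,0],
])

```text
time: 61.6
tool_pos: [590.3, -450.8, 66.5]
tcp_rot: [-179.8, 0.2, -180.0]
ft_force: [0.3, -1.0, 6.0]
finger_gap: 58.4
grip_force: 44.5
```

Request:
apply_moves([
  [0,0,-1,0,0,0,0],
  [0.7,0.2,0,0,0,0,0],
  [0.7,0.2,0,0,0,0,0],
  [0,0,0,0,0,0,0],
  [0,0,0.7,0,0,0,0],
  [0,0,0,0,0,0,0],
  [0,0,0,0,0,0,0],
])

```text
time: 62.48
tool_pos: [547.0, -437.2, 71.6]
tcp_rot: [179.9, -0.1, -180.0]
ft_force: [-0.0, -0.7, -3.0]
finger_gap: 58.9
grip_force: 44.7
```

Request:
apply_moves([
  [0,0,0.15,0,0,0,0],
  [0,0,0,0,0,0,0],
  [0,0,0,0,0,0,0],
])

```text
time: 62.85
tool_pos: [547.2, -437.6, 68.5]
tcp_rot: [-180.0, 0.0, -180.0]
ft_force: [0.1, 0.3, -2.6]
finger_gap: 58.5
grip_force: 44.7
```

Request:
apply_moves([
  [0,0,0.05,0,0,0,0],
  [0,0,0,0,0,0,0],
])

```text
time: 63.1
tool_pos: [547.0, -437.5, 66.7]
tcp_rot: [180.0, -0.0, -180.0]
ft_force: [0.7, 0.0, -4.3]
finger_gap: 59.0
grip_force: 44.7
```

Request:
apply_moves([
  [0,0,0.06,0,0,0,0],
  [0,0,0,0,0,0,0],
])

```text
time: 63.35
tool_pos: [547.3, -437.7, 66.6]
tcp_rot: [-180.0, 0.0, -180.0]
ft_force: [-4.3, 3.4, 6.9]
finger_gap: 58.6
grip_force: 45.6
```

Contact. I'll release, rise, move clear and take a final look.

Request:
apply_moves([
  [0,0,0,0,0,0,1],
  [0,0,0,0,0,0,1],
  [0,0,0,0,0,0,1],
  [0,0,0,0,0,0,1],
  [0,0,-1,0,0,0,1],
  [0,0,-1,0,0,0,1],
  [0,0,-1,0,0,0,1],
  [0,0,-1,0,0,0,1],
])

```text
time: 64.35
tool_pos: [547.0, -437.5, 185.9]
tcp_rot: [-180.0, 0.0, -180.0]
ft_force: [1.3, -0.2, 0.3]
finger_gap: 85.4
grip_force: 0.0
```

Request:
apply_moves([
  [-0.3,1,-1,0,0,0,1],
  [-0.3,1,-1,0,0,0,1],
  [-0.3,1,0,0,0,0,1],
  [-0.3,1,0,0,0,0,1],
  [-0.3,1,0,0,0,0,1],
  [-0.3,1,0,0,0,0,1],
  [-0.3,1,0,0,0,0,1],
  [-0.3,1,0,0,0,0,1],
])

```text
time: 65.35
tool_pos: [619.2, -196.5, 245.0]
tcp_rot: [-180.0, 0.0, -180.0]
ft_force: [-0.5, -0.7, 0.6]
finger_gap: 85.6
grip_force: 0.0
```

Request:
apply_moves([
  [0,1,0,0,0,0,1],
  [0,1,0,0,0,0,1],
  [0,1,0,0,0,0,1],
  [0,1,0,0,0,0,1],
  [0,1,0,0,0,0,1],
  [0,1,0,0,0,0,1],
  [0,1,0,0,0,0,1],
  [0,0,0,0,0,0,1],
])

```text
time: 66.35
tool_pos: [618.8, 14.5, 245.0]
tcp_rot: [180.0, 0.0, -179.8]
ft_force: [-0.5, 0.7, 0.2]
finger_gap: 85.2
grip_force: 0.0
```

```bash
python3 - <<'E'
from h import *
t=snapshot('top')[100:300,60:500,::-1]; s=snapshot('scene')[60:380,100:560,::-1]
cv2.imwrite('pics/end.png',np.vstack([cv2.resize(t,(600,272),interpolation=cv2.INTER_CUBIC),cv2.resize(s,(460,320))[:, :].copy() if 0 else cv2.copyMakeBorder(s,0,0,0,140,0)]))
print(sense()['tool_pos'])
E
```

```text
[618.89795341  12.37892495 244.9799199 ]
```

View pics/end.png

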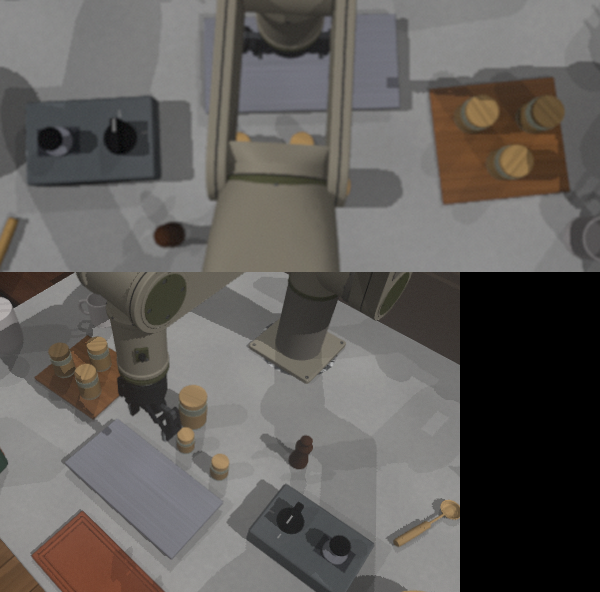

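All three jars stand upright on the board, lids at (480,113), (543,112) and (513,161). The dial is locked, and the mill and the other jars are where they were.

```bash
python3 -c "from bench import hand_in; print(hand_in())"
```

```text
the job is handed in; nothing more can be done
None
```

The job is handed in at about 66 s: the three middle jars were weighed with the scale unlocked, the dial was turned back to locked, and the jars now stand upright on the board; one was knocked to the board's corner partway through, and I moved it back onto the board.

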